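# Close the electrode cell and gauge its plate gap

### The job

The electrode cell of the algae harvester has been cleaned and its plate gap must be checked: press the red-gripped lever fully down to close the cell, then take the steel taper gauge out of its blue stand by the orange handle and slide it, tip down, between the two upright electrode plates until it just drags snugly on both of them, gently, never wedged in hard. Finish while still holding the gauge upright and still at that depth, without letting go, so that a colleague can read the gap off its graduations. Leave the glassware and bottles round about where they stand.

Things in the scene. Friction and masses are not known exactly. Their poses are not given: they have to be found in the camera images.
- cell: Electrode cell, fixed on the bench: grey base 12 mm thick, white end blocks 68 mm high, two upright steel plates, lever at its right end (pivot at cell y -105, z 62 mm). Origin on the bench below the plate gap. x runs along the plates, y (to the left seen from the robot) across the gap; turned up to 0.3 rad. It reaches from y -205 (lever down) to +100 mm, x -70 to +70 mm.
- left_plate: Left electrode plate, 90 mm along x, 8 thick, 80 high, top edge 100 mm above the bench, rounded to 4 mm radius. Origin: middle of the inner face (toward the gap) at the top edge; axes as the cell's. It sits on springs: gives way outward (+y) up to 4 mm, from 2.5 N preload at 3.5 N per mm. Its setting screw differs each run: the closed gap is 4 to 6.5 mm.
- right_plate: Right electrode plate, same form and springs (gives way to -y). Origin: middle of its inner face, toward the gap, at the top edge (100 mm). The lever moves it: fully up, it stands 12 mm farther from the left plate than fully down.
- lever (a joint): Lever angle in rad: 0 fully up (slopes 52 degrees above level, out to the cell's -y side), 0.77 fully down at its stop (8 degrees above level). Starts at 0 to 0.15, turns stiffly (0.25 N m: 3 to 6 N on the grip) and stays where left. Pressing it down moves the right plate toward the left one.
- lever_grip (a point): Point on the axis of the lever's red round grip (16 mm thick, 48 to 104 mm from the pivot), 80 mm from the pivot.
- gauge: Taper gauge, 150 g, tip down in the stand. Orange handle 34 (x) x 18 (y) x 52 mm high; origin: middle of the handle's underside. Below it a steel wedge blade with black graduations, 68 mm long, 22 wide (x), 11 thick (y) at the handle, tapering to 2.5 at the tip (1 mm per 8 mm). Pinch the handle across its y; y goes across the plate gap, either way round.
- gauge_tip (a point): Tip of the gauge's blade, 68 mm below the gauge's origin on its axis. Once the wedge fills the gap and both plates begin to give, pushing it on takes about 4 to 8 N (felt while it moves; about 7 N is snug, over 10 N is too hard).
- stand: Blue metal stand of the gauge, fixed on the bench: base 80 x 70 mm, top plate 72 x 50 mm at 84 mm height with a 26 x 14.5 mm slot; the handle rests on the top plate. Origin: middle of its underside. Lift the gauge 70 mm to clear it.
- beaker: Glass beaker, 73 mm wide, 92 mm high, on the right; leave it alone. Origin: middle of its underside.
- flask_small: Conical glass flask, 118 mm wide, 198 mm high, at the right rear; leave it alone. Origin: middle of its underside.
- wash_bottle: White wash bottle with red spout, 206 mm high, at the left rear; leave it alone. Origin: on its underside.
- dropper: Amber dropper bottle with black cap, 34 mm wide, 104 mm high, at the left; leave it alone. Origin: middle of its underside.
- petri: Closed petri dish, 92 mm wide, 15 mm high, at the right front; leave it alone. Origin: middle of its underside.
Things that resemble listed ones, but are neither listed nor needed, are in the scene too. Several things look just like the stand: the one meant starts farthest to the robot's right.

How it is judged:
On the way, in this order (a step that is already met when the one before it is completed fails the run):
1. the cell is closed: lever fully down, the gauge not yet at the plates (value of joint lever above 0.7 rad and horizontal distance between gauge and left_plate above 0.08 m), for 0.2 s.
2. the gauge is lifted clear of its stand in the fingers (contact force between the fingers and gauge above 3 N and height (world z) of gauge_tip above 0.085 m), for 0.1 s.
At the end, for the whole second after the job is handed in: Lever down (beyond 0.70 rad); gauge upright within 0.14 rad, its tip at least 10 mm below the plates' top edge and within 35 mm of their middle, pressing on each plate with more than 1 N and less than 8.5 N, at rest, clear of the stand and still gripped by the fingers (value of joint lever above 0.7 rad and contact force between gauge and left_plate between 1 and 8.5 N and contact force between gauge and right_plate between 1 and 8.5 N and z of gauge_tip in the frame of left_plate below -0.01 m and x of gauge_tip in the frame of left_plate between -0.035 and 0.035 m and angle between gauge's own z axis and vertical below 0.14 rad and contact force between the fingers and gauge above 3 N and contact force between gauge and stand below 0.1 N and linear speed of gauge below 0.01 m/s); the arm keeps its last pose, push and grip.
It fails at once if the gauge is jammed into the plates with more than 20 N (contact force between gauge and left_plate above 20 N or contact force between gauge and right_plate above 20 N).
It fails at once if a vessel standing by is pushed more than 30 mm or knocked over (distance of any of beaker, flask_small, wash_bottle, dropper, petri from where it was at the start of the episode above 0.03 m).
It also fails if it takes over 54 s, if anything falls off the work surface, if the arm or the gripper's body presses on something with over 40 N, if the wrist force passes 120 N, or if a joint passes its speed limit or range.

### The arm

A 6-joint arm with a two-finger parallel gripper is mounted at the origin on a cart in front of the work surface, level with it; the furniture and walls round the work are solid. World frame = base frame: x ahead of the robot, y to its left, z up, the work surface at z = 0. Lengths are in m, angles in rad, forces in N, time in s.
With the tool pointing down it reaches from about 0.35 to 0.8 m from the base axis. Payload 7.3 kg.
Tool frame: the origin (TCP) lies midway between the tips of the shut fingers; the grasp point (between the pads) lies 19 mm behind it (arm.grasp_offset is the distance from the TCP to the grasp point, in m); z points along the fingers, y is the line along which they close (so a half turn about z gives the same grasp; the last joint's range is limited). The gripper opens to 85 mm and grips with 20 to 120 N. Pads are 22 mm wide; open, the fingers measure 114 mm over their backs; the gripper's body (76 mm by 85 mm) begins 54 mm behind the grasp point. The pads swing forward as they close: fully open they stand 13 mm farther back than shut.
Start: joints at [-1.329, 0.342, 1.524, -0, 1.275, -0.146], TCP at [0.199, -0.486, 0.231] pointing down, gripper open.
Joint ranges: [-2.53, 2.53], [-0.77, 2.02], [0.04, 2.7], [-1, 4.14], [0.28, 2.66], [-3.11, 3.11]. Speed limits (rad/s): [2.57, 2.57, 3.14, 3.14, 3.14, 3.14].

### API

Orientations are given as a unit quaternion [x, y, z, w].
In Python, from bench import arm gives the robot as it stands. Calls block until the motion is done:
- arm.move_pose(position, orientation): joint-space move of the TCP to a pose.
- arm.move_l(position, rate=0.15, frame=None, threshold=None): straight line of the TCP; frame=None keeps the orientation; rate is the mean speed in m/s. With threshold (N) it stops when the force on the tool has changed by that much, and returns True; else False.
- arm.movej(angles): joint-space move.
- arm.release() and arm.grasp(strength=None): open the fingers fully, or close them until they stop; strength is the grip in N (None keeps the last).
- arm.hold(seconds).
- arm.solve_ik(position, orientation): joint angles nearest the present ones, or None.
- arm.read_state(): the state.
- arm.camera(name): name is "side" or "top" or "wrist"; returns (picture, depth): 480x640x3 uint8, blue, green, red; 480x640 float32, m along the optical axis (not along the pixel's ray), 0 where there is no reading.
- arm.camera_params(name): a dict with "K" (3x3 intrinsics, pixels), "k1" (the pictures are not rectified: a ray, as slopes to the right and down, at radius r is drawn at 1 + k1 r^2 times it, then the intrinsics apply), "rvec" (rotation vector, rad) and "tvec" (3), from world to camera coordinates, as OpenCV has them. Camera axes: x right, y down, z forward; pixel columns grow to the right and rows downward; lengths in m; the calibration is good to about 2 mm. A picture is of the moment at which its call begins: read the wrist's pose just before it. camera_params takes no time and is no camera call; for the wrist camera it gives the pose at the moment of the call.
A pose or a line that the arm cannot do raises arm.Unreachable and nothing moves.
- arm.hand_in(): hands the job in; it is judged then, once.
The state is a dict: "clock": time; "q": joint angles; "joint_vel": joint speeds; "tau": joint torques, N m; "ee_pos": TCP position; "tool_rot": TCP orientation; "wrist_force": force on the tool from outside, world axes, zero at the start; "ft_torque": the same for the moment, N m; "finger_gap": opening from 0.0 (shut) to 1.0 (fully open); "grip_force": force on a finger pad.
Only numpy, scipy, OpenCV 4.12 (cv2) and the standard library are available. Lean on these libraries where they do the work, as an engineer would, in place of code of your own. Each camera call takes 0.05 s, during which the arm holds its last target. There are 200 camera calls.

## Working session

There is one attempt and no reset: what is moved stays moved. The work goes in short steps, each a Python script; the robot and the scene stay as the last script left them, time stands still between calls to the robot, and variables do not carry over. Pictures are saved under pics/ and viewed, at most 10 in all, crops included, and the job is handed in when it is done.

```bash
ls; mkdir -p pics; cat > h.py <<'E'
import numpy as np, cv2
from bench import arm
def grab(n,tag):
    p=arm.camera_params(n); im,d=arm.camera(n)
    cv2.imwrite(f'pics/{tag}.png',im); np.savez(f'pics/{tag}.npz',d=d,**{k:np.array(v,float) for k,v in p.items()}); return im,d
def load(tag):
    return np.load(f'pics/{tag}.npz')
def ray(p,uv):
    K=p['K'];k1=float(p['k1']);uv=np.atleast_2d(np.array(uv,float))
    s=cv2.undistortPoints(uv.reshape(-1,1,2),K,np.array([k1,0,0,0.])).reshape(-1,2)
    R=cv2.Rodrigues(p['rvec'])[0];c=-R.T@p['tvec'].ravel()
    return c,(np.c_[s,np.ones(len(s))])@R
def atz(p,uv,z):
    c,d=ray(p,uv); return c+d*((z-c[2])/d[:,2])[:,None]
def cloud(p,uv):
    c,d=ray(p,uv);uv=np.atleast_2d(uv).astype(int); return c+d*p['d'][uv[:,1],uv[:,0]][:,None]
def tri(ps,uvs):
    A=np.zeros((3,3));b=np.zeros(3)
    for p,uv in zip(ps,uvs):
        c,d=ray(p,uv);d=d[0]/np.linalg.norm(d[0]);M=np.eye(3)-np.outer(d,d);A+=M;b+=M@c
    return np.linalg.solve(A,b)
E
python3 - <<'E'
from h import *
for n in('top','side'): grab(n,n+'0')
for n in('top','side','wrist'):
    p=arm.camera_params(n);R=cv2.Rodrigues(np.array(p['rvec'],float))[0];print(n,p['k1'],np.round(p['K'],1).tolist(),(-R.T@np.array(p['tvec'])).round(3),R[2].round(2))
s=arm.read_state();print(s['clock'],s['tool_rot'],s['wrist_force'])
E
```

```text
pics
top 0.0030667813901158686 [[433.2, 0.0, 321.5], [0.0, 433.2, 243.9], [0.0, 0.0, 1.0]] [0.395 0.123 1.733] [ 0.07  0.   -1.  ]
side 0.036673160002262624 [[500.4, 0.0, 322.4], [0.0, 500.4, 240.4], [0.0, 0.0, 1.0]] [-0.469  1.518  0.828] [ 0.54 -0.75 -0.39]
wrist -0.0024990060097725983 [[402.6, 0.0, 321.1], [0.0, 402.6, 236.4], [0.0, 0.0, 1.0]] [ 0.269 -0.458  0.374] [-0.28 -0.11 -0.95]
0.1 [ 9.81259718e-01  1.92688526e-01 -3.51216854e-05 -7.05033160e-04] [-0.009839    0.33135408  0.42908084]
```

View pics/top0.png

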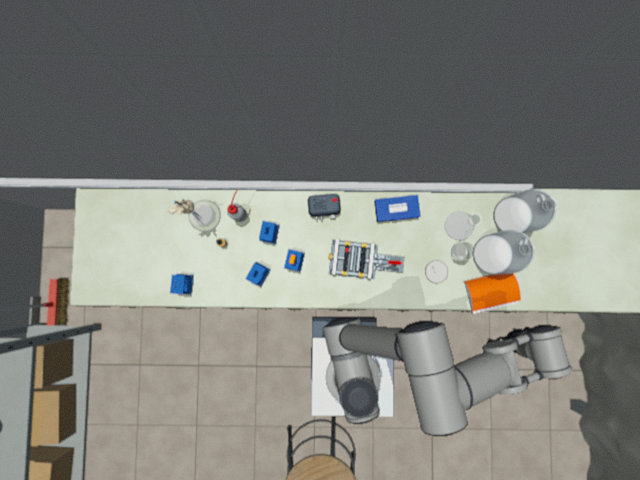

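View pics/side0.png

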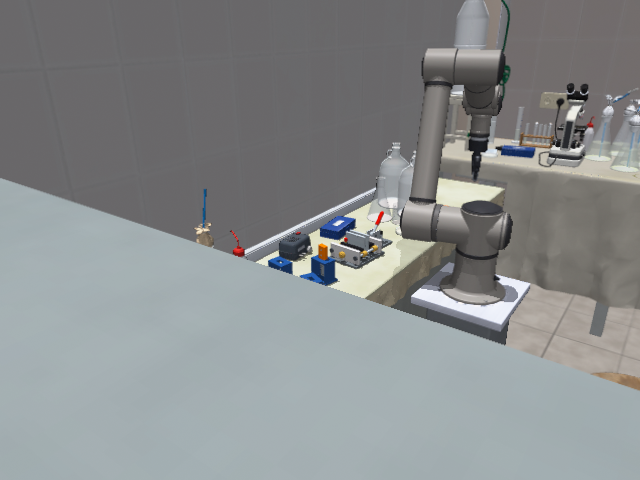

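The top view shows the cell near (352,259), the red lever grip at (395,263), and the gauge in its stand at (293,260), which is the rightmost blue stand. The side view shows the orange handle at (323,251) and the red grip at (379,218). I'll look closer with the wrist camera.

```bash
python3 - <<'E'
from h import *
p=load('top0')
for n,uv,z in[('handle',(293,260),.136),('cell',(352,259),.1),('grip',(396,263),.12),('petri',(436,271),.015),('beaker',(460,253),.09),('drop',(222,243),.1),('stand2',(259,273),.084)]: print(n,atz(p,uv,z).round(3))
print(tri([p,load('side0')],[(293,260),(323,247)]).round(3))
from scipy.spatial.transform import Rotation as R
# tool down, cam offset ahead; view both from two places
q0=arm.read_state()['tool_rot']
for y in (-.04,.12):
  for x in(.40,.34):
    for z in(.36,.32):
      for yaw in (0,np.pi):
        q=(R.from_euler('z',yaw)*R.from_quat([1,0,0,0.])).as_quat()
        s=arm.solve_ik([x,y,z],q); print(x,y,z,yaw,None if s is None else np.round(s,2))
E
```

```text
handle [[0.453 0.232 0.136]]
cell [[0.46  0.012 0.1  ]]
grip [[ 0.447 -0.15   0.12 ]]
petri [[ 0.42  -0.326  0.015]]
beaker [[ 0.488 -0.398  0.09 ]]
drop [[0.515 0.504 0.1  ]]
stand2 [[0.404 0.364 0.084]]
[0.454 0.234 0.127]
0.4 -0.04 0.36 0 [-0.29  0.03  1.56 -0.    1.55  1.28]
0.4 -0.04 0.36 3.141592653589793 [-0.29  0.03  1.56 -0.    1.55 -1.86]
0.4 -0.04 0.32 0 [-0.29  0.05  1.65 -0.    1.44  1.28]
0.4 -0.04 0.32 3.141592653589793 [-0.29  0.05  1.65 -0.    1.44 -1.86]
0.34 -0.04 0.36 0 [-0.34 -0.09  1.68 -0.    1.55  1.23]
0.34 -0.04 0.36 3.141592653589793 [-0.34 -0.09  1.68 -0.    1.55 -1.91]
0.34 -0.04 0.32 0 [-0.34 -0.07  1.77 -0.    1.44  1.23]
0.34 -0.04 0.32 3.141592653589793 [-0.34 -0.07  1.77 -0.    1.44 -1.91]
0.4 0.12 0.36 0 [ 0.11  0.06  1.53 -0.    1.55  1.68]
0.4 0.12 0.36 3.141592653589793 [ 0.11  0.06  1.53 -0.    1.55 -1.46]
0.4 0.12 0.32 0 [ 0.11  0.08  1.62 -0.    1.44  1.68]
0.4 0.12 0.32 3.141592653589793 [ 0.11  0.08  1.62 -0.    1.44 -1.46]
0.34 0.12 0.36 0 [ 0.13 -0.05  1.64 -0.    1.55  1.7 ]
0.34 0.12 0.36 3.141592653589793 [ 0.13 -0.05  1.64 -0.    1.55 -1.45]
0.34 0.12 0.32 0 [ 0.13 -0.04  1.74 -0.    1.44  1.7 ]
0.34 0.12 0.32 3.141592653589793 [ 0.13 -0.04  1.74 -0.    1.44 -1.45]
```

```bash
python3 - <<'E'
from h import *
q=[1,0,0,0.]
a=np.array(arm.solve_ik([.50,-.03,.36],q)); b=np.array(arm.read_state()['q'])
m=np.array(arm.solve_ik([.40,-.03,.40],q)); m[0]=b[0]; m[5]=b[5]
arm.movej(m); m[0]=a[0]; m[5]=a[5]; arm.movej(m)
arm.move_pose([.50,-.03,.36],q); grab('wrist','w1')
arm.move_pose([.50,.15,.36],q); grab('wrist','w2')
print(arm.read_state()['clock'])
a=cv2.imread('pics/w1.png');cv2.imwrite('pics/w12.png',cv2.resize(np.vstack([a,cv2.imread('pics/w2.png')]),(400*1,600)))
E
```

```text
3.8833
```

View pics/w1.png

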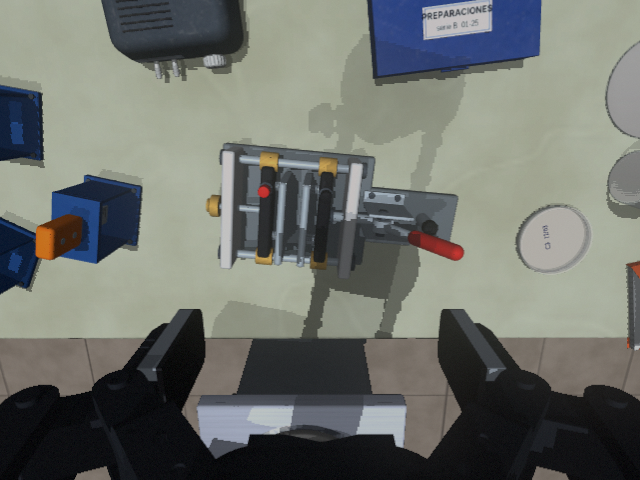

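View pics/w2.png

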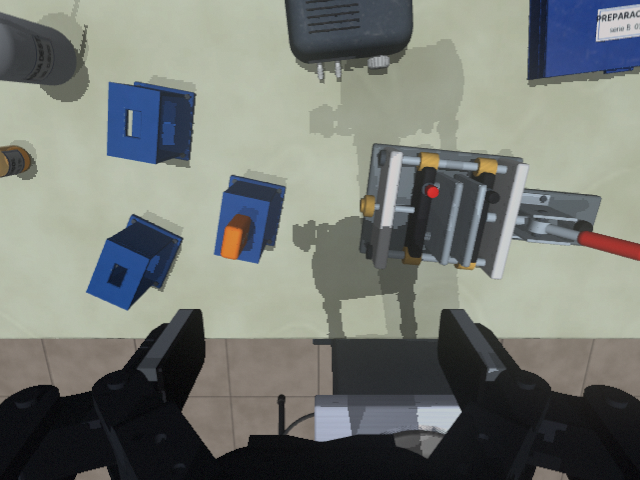

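Both views show the cell (light rounded plates between black carriers), the lever and the gauge. I'll enlarge both for pixel reading.

```bash
python3 - <<'E'
import cv2,numpy as np
a=cv2.imread('pics/w1.png');b=cv2.imread('pics/w2.png')
f=lambda im,x0,y0,w,h,s:cv2.resize(im[y0:y0+h,x0:x0+w],None,fx=s,fy=s,interpolation=cv2.INTER_CUBIC)
L=np.vstack([f(a,210,140,130,140,2.8),f(a,20,165,130,74,2.8)][:2])
Rr=np.vstack([f(b,375,140,130,140,2.8),f(b,200,165,130,74,2.8)])
o=np.hstack([L,Rr]);print(o.shape);cv2.imwrite('pics/crop1.png',o)
c=np.hstack([f(a,395,215,90,60,4),f(b,560,215,80,60,4)]);cv2.imwrite('pics/crop2.png',c);print(c.shape)
E
```

```text
(599, 728, 3)
(240, 680, 3)
```

View pics/crop1.png

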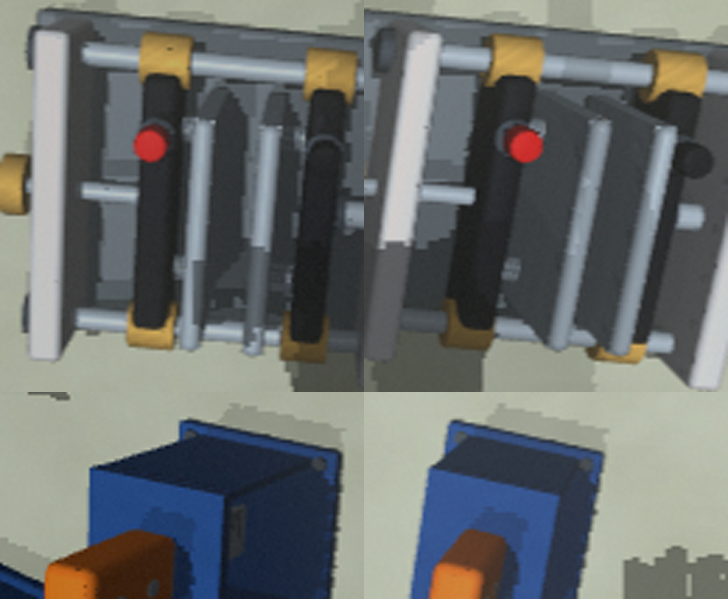

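```bash
python3 - <<'E'
from h import *
P=[load('w1'),load('w2')]
A=lambda x,y:(210+x/2.8-.3,140+y/2.8-.3); B=lambda x,y:(375+(x-364)/2.8-.3,140+y/2.8-.3)
for n,a,b in[('Lfar',(201,122),(600,123)),('Lnear',(190,347),(562,345)),('Rfar',(270,124),(664,128)),('Rnear',(254,350),(625,352))]:
    print(n,tri(P,[A(*a),B(*b)]).round(4))
for i,t in enumerate(('w1','w2')):
    im=cv2.imread(f'pics/{t}.png'); hsv=cv2.cvtColor(im,cv2.COLOR_BGR2HSV); p=P[i]
    for n,lo,hi in[('orange',(6,150,90),(18,255,255)),('red',(0,170,80),(4,255,255))]:
        m=cv2.inRange(hsv,lo,hi); m[:,600:]*=(n=='red')
        v,u=np.nonzero(m); X=cloud(p,np.c_[u,v]); X=X[X[:,2]>.04]
        if n=='orange': 
            X=X[(abs(X[:,0]-.453)<.05)&(abs(X[:,1]-.233)<.05)]
            zt=np.percentile(X[:,2],90); T=X[X[:,2]>zt-.003]; r=cv2.minAreaRect((T[:,:2]*1000).astype(np.float32)); print(t,n,len(X),'ztop',zt.round(4),r)
        else:
            X=X[(X[:,1]<-.08)]; print(t,n,len(X),X.mean(0).round(3)); 
            c=X.mean(0);w=np.linalg.svd(X-c)[2][0];s=(X-c)@w; print(' axis',w.round(3),'ends',(c+w*s.min()).round(3),(c+w*s.max()).round(3))
    # plates/stand by depth
    v,u=np.mgrid[0:480,0:640]; X=cloud(p,np.c_[u.ravel(),v.ravel()])
    S=X[(abs(X[:,2]-.084)<.004)&(abs(X[:,0]-.453)<.06)&(abs(X[:,1]-.233)<.06)]; print('stand',len(S),np.median(S[:,2]).round(4),cv2.minAreaRect((S[:,:2]*1000).astype(np.float32)))
    S=X[(abs(X[:,2]-.099)<.004)&(abs(X[:,0]-.46)<.08)&(abs(X[:,1]-.012)<.05)]
    r=(S[:,:2]*1000).round(0); np.save(f'pics/S{t}.npy',S); print(len(S))
    # fit: lines per x bin
    for x0 in np.arange(.40,.53,.02):
        k=S[abs(S[:,0]-x0)<.004]; print(' x',x0.round(2),np.unique((k[:,1]*1000).round().astype(int)).tolist())
E
```

```text
Lfar [0.5056 0.0082 0.098 ]
Lnear [0.4201 0.0148 0.1006]
Rfar [ 0.5037 -0.0166  0.0946]
Rnear [ 0.418  -0.0095  0.1004]
w1 orange 578 ztop 0.1374 ((454.87109375, 234.21026611328125), (16.92754554748535, 33.18061065673828), 76.33470153808594)
w1 red 544 [ 0.449 -0.148  0.13 ]
 axis [-0.111 -0.655  0.747] ends [ 0.453 -0.124  0.102] [ 0.446 -0.162  0.146]
stand 2082 0.0846 ((454.35296630859375, 234.54489135742188), (51.238582611083984, 73.23526763916016), 77.78572845458984)
1262
 x 0.4 []
 x 0.42 [-13, -12, -11, -10, -9, -8, -7, -6, 11, 12, 13, 14, 15, 16, 17, 18]
 x 0.44 [-15, -14, -13, -12, -11, -10, -9, -8, -7, 9, 10, 11, 12, 13, 14, 15, 16, 17]
 x 0.46 [-17, -16, -15, -14, -13, -12, -11, -10, 7, 8, 9, 10, 11, 12, 13, 14, 16]
 x 0.48 [-18, -17, -16, -15, -14, -13, -12, -11, 5, 6, 7, 8, 9, 10, 11, 12, 13]
 x 0.5 [-21, -20, -19, -18, -17, -16, -15, -14, -13, 4, 5, 6, 7, 8, 9, 10, 11]
 x 0.52 []
w2 orange 579 ztop 0.1372 ((455.3148498535156, 234.69125366210938), (16.641345977783203, 32.824806213378906), 77.15412902832031)
w2 red 647 [ 0.449 -0.141  0.123]
 axis [-0.077 -0.639  0.765] ends [ 0.451 -0.124  0.103] [ 0.447 -0.157  0.143]
stand 2057 0.0845 ((454.328125, 234.84375), (50.303810119628906, 72.86735534667969), 77.6457290649414)
1353
 x 0.4 []
 x 0.42 [-13, -12, -11, -10, -9, -8, -7, -6, -5, 11, 12, 13, 14, 15, 16, 17, 18, 19]
 x 0.44 [-15, -14, -13, -12, -11, -10, -9, -8, -7, 9, 10, 11, 12, 13, 14, 15, 16, 17, 18]
 x 0.46 [-16, -15, -14, -13, -12, -11, -10, -9, -8, 8, 9, 10, 11, 12, 13, 14, 15, 16]
 x 0.48 [-19, -18, -17, -16, -15, -14, -13, -12, -11, -10, 6, 7, 8, 9, 10, 11, 12, 13, 14]
 x 0.5 [-19, -18, -17, -16, -15, -14, -13, -12, 4, 5, 6, 7, 8, 9, 10, 11, 12]
 x 0.52 []
```

View pics/crop2.png

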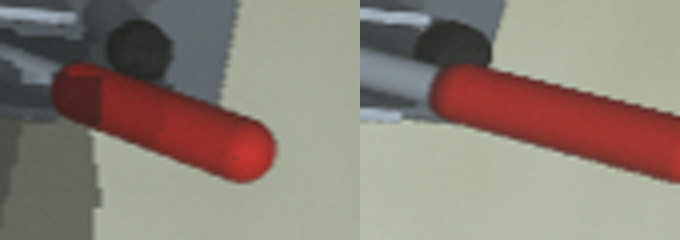

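```bash
cat >> h.py <<'E'
from scipy.spatial.transform import Rotation as Ro
def yaw(a): return (Ro.from_euler('z',a)*Ro.from_quat([1,0,0,0.])).as_quat()
TH=-.087; EX=np.array([np.cos(TH),np.sin(TH)]); EY=np.array([-np.sin(TH),np.cos(TH)])
GY=-.222; G=np.array([.4547,.2346])
E
python3 - <<'E'
from h import *
O=np.array([.461,.003]); r=.080
def wp(deg):
    f=np.radians(deg); xy=O+EY*(-.105-r*np.cos(f)); return np.r_[xy,.062+r*np.sin(f)+.008/np.cos(f)]
q=yaw(TH)
arm.grasp(); a=wp(52); arm.move_pose([a[0],a[1],.22],q)
arm.move_l(a+[0,0,.03],rate=.12)
for d in (52,42,32,22,13): 
    t=arm.move_l(wp(d),rate=.08,threshold=25); print(d,t,arm.read_state()['wrist_force'].round(1))
    if t: break
else:
    t=arm.move_l(wp(1),rate=.03,threshold=16); s=arm.read_state(); print(t,s['wrist_force'].round(1),s['ee_pos'].round(4),wp(8).round(4))
    arm.hold(.2)
p=arm.read_state()['ee_pos']; arm.move_l([p[0],p[1],.22],rate=.2)
arm.release()
arm.move_pose([.50,.0,.36],yaw(TH)); im,d=grab('wrist','w3'); cv2.imwrite('pics/w3c.png',cv2.resize(im[120:300,200:500],None,fx=2.5,fy=2.5))
print(arm.read_state()['clock'])
E
```

```text
52 False [ 0.4 -0.2  0.1]
42 False [0.8 0.4 0. ]
32 False [-0.8  1.   0.4]
22 False [-0.3  0.  -0.1]
13 False [ 0.2 -0.1 -0.1]
True [-3.5  2.  12.5] [ 0.4454 -0.1807  0.0812] [ 0.445  -0.1805  0.0812]
11.55
```

View pics/w3c.png

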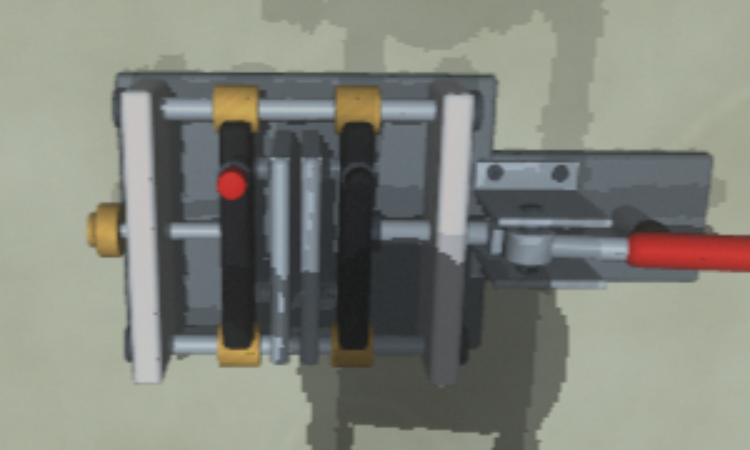

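The lever is down and the plates are close together, at crop columns 281 and 311. Next I'll measure the lever angle and the gap line from this view's depth.

```bash
python3 - <<'E'
from h import *
p=load('w3'); im=cv2.imread('pics/w3.png'); hsv=cv2.cvtColor(im,cv2.COLOR_BGR2HSV)
v,u=np.nonzero(cv2.inRange(hsv,(0,170,60),(4,255,255))); X=cloud(p,np.c_[u,v]); X=X[(X[:,1]<-.1)&(X[:,2]>.03)]
w=np.linalg.svd(X-X.mean(0))[2][0]; print('lever elev deg',np.degrees(np.arcsin(abs(w[2]))),X.mean(0).round(4),X[:,1].min())
v,u=np.mgrid[0:480,0:640]; X=cloud(p,np.c_[u.ravel(),v.ravel()])
S=X[(abs(X[:,2]-.099)<.0045)&(abs(X[:,0]-.46)<.08)&(abs(X[:,1]-.005)<.04)]
L=np.c_[(S[:,:2]-[.461,0])@EX,(S[:,:2]-[.461,0])@EY,S[:,2]]*1000
print('x range',np.percentile(L[:,0],[0.5,99.5]).round(1))
h,e=np.histogram(L[:,1],np.arange(-20,25,1)); print([(int(a),int(b)) for a,b in zip(e,h)])
mid=L[:,1].mean()
for s in(1,-1):
    k=L[s*(L[:,1]-mid)>0]; print(s,np.polyfit(k[:,0],k[:,1],1).round(4),k[:,2].max().round(1))
E
```

```text
lever elev deg 8.162724605477207 [ 0.4461 -0.1695  0.0786] -0.19956565594073022
x range [-43.7  44.7]
[(-20, 0), (-19, 0), (-18, 0), (-17, 0), (-16, 0), (-15, 0), (-14, 0), (-13, 0), (-12, 0), (-11, 0), (-10, 0), (-9, 0), (-8, 0), (-7, 0), (-6, 39), (-5, 82), (-4, 83), (-3, 84), (-2, 83), (-1, 82), (0, 81), (1, 82), (2, 0), (3, 0), (4, 0), (5, 0), (6, 9), (7, 48), (8, 80), (9, 78), (10, 82), (11, 77), (12, 78), (13, 77), (14, 59), (15, 0), (16, 0), (17, 0), (18, 0), (19, 0), (20, 0), (21, 0), (22, 0), (23, 0)]
1 [-0.0113 11.0184] 103.1
-1 [-0.0078 -1.6285] 102.8
```

```bash
sed -i 's/^TH=-.087/TH=-.096/' h.py; cat >> h.py <<'E'
C=np.array([.4614,.0047])
def fr():
    s=arm.read_state();f=np.array(s['wrist_force']);return s['ee_pos'],np.r_[f[:2]@EX,f[:2]@EY,f[2]],np.array(s['ft_torque'])
E
python3 - <<'E'
from h import *
q=yaw(GY)
arm.move_pose([*G,.23],q); arm.move_l([*G,.096],rate=.1,threshold=15)
print(fr()); arm.grasp(60); s=arm.read_state(); print(s['finger_gap'],s['grip_force'],fr())
arm.move_l([*G,.216],rate=.1); print(fr())
arm.move_pose([*C,.235],yaw(TH)); arm.hold(.3); 
grab('side','s4'); grab('wrist','w4'); print(fr(),arm.read_state()['grip_force'],arm.read_state()['clock'])
a=cv2.imread('pics/w4.png');b=cv2.imread('pics/s4.png')[180:300,260:460]
cv2.imwrite('pics/c4.png',np.vstack([cv2.resize(b,(500,300),interpolation=cv2.INTER_CUBIC),cv2.resize(a[100:400,100:600],(500,300))]))
E
```

```text
(array([0.45509777, 0.23471542, 0.09656728]), array([-0.07809627, -0.34237562,  0.61888692]), array([0.0112569 , 0.03934207, 0.09800508]))
0.20417830309735677 59.60058331489563 (array([0.45477314, 0.23463148, 0.09615222]), array([ 0.0754956 , -0.11001978,  2.84450547]), array([-0.03466614,  0.06560509,  0.0419192 ]))
(array([0.4543396 , 0.2344781 , 0.21534679]), array([ 0.22843025, -0.57011411, -1.52659088]), array([-0.04666965,  0.02629928,  0.01279164]))
(array([0.46142023, 0.00526128, 0.23492028]), array([-0.0062906 , -0.09222248, -1.84829902]), array([-0.000401  ,  0.03194848, -0.01332054])) 59.284822940826416 17.3917
```

View pics/c4.png

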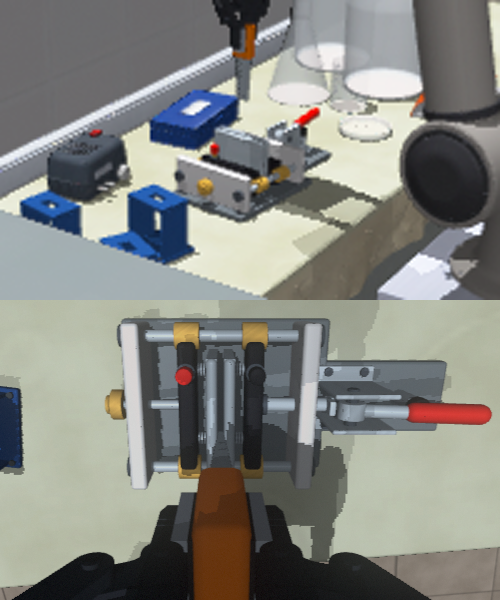

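The side crop shows the gauge hanging straight above the cell, and the wrist crop shows it firmly between the pads. Next I'll descend under force control, centring by lateral force.

```bash
cat > ins.py <<'E'
from h import *
import sys
zend=float(sys.argv[1]); fz_stop=float(sys.argv[2]); off=float(sys.argv[3]); z=float(sys.argv[4]); b=np.array([0,-.1,-1.85])
def go(rate,th=None):
    xy=C+EY*off; return arm.move_l([*xy,z],rate=rate,threshold=th)
if z>.2:
    go(.1); z=.184; go(.08); arm.hold(.3); _,b,_=fr(); print('base',b.round(2)); z=.171; print(go(.02,4))
while True:
    p,f,t=fr(); f=f-b
    print(f"z {z*1e3:.1f} off {off*1e3:.2f} real {(p[:2]-C)@EY*1e3:.2f} {p[2]*1e3:.1f} f",f.round(2),'t',t.round(2))
    if f[2]>fz_stop or z<=zend+1e-6: break
    if abs(f[1])>.6: off+=np.clip(.00012*f[1],-.0004,.0004)
    z-=.001; go(.012); arm.hold(.1)
print('END',z,off,arm.read_state()['clock'])
E
python3 ins.py .150 5 0 .235
```

```text
base [ 0.12  0.34 -1.41]
False
z 171.0 off 0.00 real 0.12 170.9 f [ 0.14  1.05 -0.82] t [0.25 0.05 0.01]
z 170.0 off 0.13 real 0.16 170.0 f [ 0.82  0.59 -0.85] t [ 0.33 -0.13  0.09]
z 169.0 off 0.13 real 0.17 169.0 f [ 0.16  1.4  -0.18] t [ 0.37 -0.18  0.01]
z 168.0 off 0.29 real 0.27 167.9 f [ 0.66  0.97 -0.69] t [ 0.29 -0.23 -0.04]
z 167.0 off 0.41 real 0.37 166.9 f [ 0.31  0.46 -0.36] t [ 0.27 -0.17  0.  ]
z 166.0 off 0.41 real 0.44 165.9 f [-0.22 -0.19 -1.15] t [ 0.28 -0.17  0.01]
z 165.0 off 0.41 real 0.47 165.0 f [0.67 1.15 0.01] t [ 0.42 -0.14 -0.04]
z 164.0 off 0.55 real 0.56 164.0 f [-0.38  1.36 -0.62] t [ 0.41 -0.13 -0.01]
z 163.0 off 0.71 real 0.65 162.9 f [-0.48  1.04 -1.28] t [ 0.2  -0.05 -0.01]
z 162.0 off 0.84 real 0.76 161.9 f [-0.44 -0.84 -0.25] t [ 0.06 -0.01  0.01]
z 161.0 off 0.74 real 0.76 160.9 f [ 1.24  0.13 -1.1 ] t [ 0.26 -0.13  0.05]
z 160.0 off 0.74 real 0.81 160.0 f [ 0.57  1.23 -0.76] t [ 0.34 -0.14 -0.  ]
z 159.0 off 0.88 real 0.88 158.9 f [ 1.14  0.78 -1.49] t [ 0.33 -0.12 -0.01]
z 158.0 off 0.98 real 0.94 158.0 f [ 0.25  0.79 -0.91] t [ 0.29 -0.2  -0.01]
z 157.0 off 1.07 real 0.98 157.1 f [1.04 0.58 1.69] t [ 0.08 -0.11  0.02]
z 156.0 off 1.07 real 1.01 156.1 f [ 1.58 -0.71  2.6 ] t [ 0.02 -0.18 -0.03]
z 155.0 off 0.99 real 0.98 155.0 f [ 0.72 -0.54  3.01] t [ 0.04 -0.21 -0.03]
z 154.0 off 0.99 real 1.00 154.0 f [ 0.96 -0.05  2.94] t [ 0.02 -0.26 -0.04]
z 153.0 off 0.99 real 0.99 152.9 f [ 1.5  -0.75  2.68] t [ 0.01 -0.24 -0.01]
z 152.0 off 0.90 real 0.94 151.9 f [0.58 0.66 4.21] t [ 0.13 -0.18 -0.02]
z 151.0 off 0.97 real 0.97 150.9 f [0.73 0.34 3.72] t [ 0.06 -0.23  0.02]
z 150.0 off 0.97 real 0.96 149.9 f [ 0.1  -1.29  4.22] t [ 0.09 -0.17  0.02]
END 0.15 0.0009749387041565833 26.8833
```

```bash
python3 - <<'E'
from h import *
off=.00097
def avg():
    F=[];T=[]
    for _ in range(12): arm.hold(.05); _,f,t=fr(); F.append(f); T.append(t)
    return np.mean(F,0),np.mean(T,0)
f,t=avg(); print(f.round(2),t.round(3))
for z in(.149,.148,.147):
    arm.move_l([*(C+EY*off),z],rate=.012); print(fr()[1].round(2))
f,t=avg(); print(f.round(2),t.round(3))
s=arm.read_state(); print(s['grip_force'],s['clock'],s['ee_pos'],np.abs(s['joint_vel']).max())
grab('side','s5'); b=cv2.imread('pics/s5.png')[180:280,300:420]; a=grab('wrist','w5')[0][100:400,100:600]
cv2.imwrite('pics/c5.png',np.vstack([cv2.resize(b,(500,416),interpolation=cv2.INTER_CUBIC),cv2.resize(a,(300,180)).__class__((180,500,3),np.uint8)*0+cv2.resize(a,(500,180))]))
E
```

```text
[0.55 0.56 2.41] [ 0.073 -0.201 -0.005]
[0.57 0.69 3.08]
[0.68 0.2  4.09]
[0.34 0.4  4.55]
[0.94 0.52 3.88] [ 0.096 -0.193  0.018]
60.174522399902344 28.8333 [0.4615128  0.00566035 0.1469932 ] 0.002551268508661432
```

View pics/c5.png

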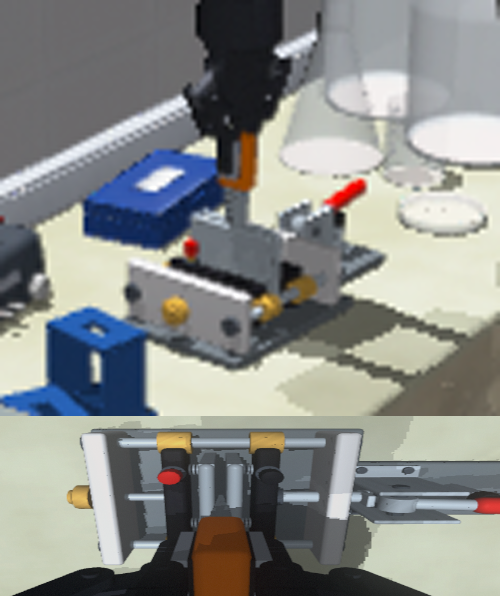

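The gauge is upright between the plates with balanced lateral force and about 6 N of vertical drag. The lever is still down, so I'm handing in.

```bash
python3 -c "
from h import *
print(arm.hand_in())"
```

```text
the job is handed in; nothing more can be done
None
```

I closed the lever fully and handed the job in with the gauge held upright and still between the plates, lightly dragging on both at about 6 N; the judge gave no verdict back.

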